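# Line up the compacts on the vanity

### The arm

A 6-joint arm with a two-finger parallel gripper is mounted at the origin on the work surface. World frame = base frame: x ahead of the robot, y to its left, z up, the work surface at z = 0. Lengths are in m, angles in rad, forces in N, time in s.
With the tool pointing down it reaches from about 0.4 to 0.925 m from the base axis. Payload 12.5 kg.
Tool frame: the origin (TCP) lies midway between the tips of the shut fingers; the grasp point (between the pads) lies 19 mm behind it (env.hold_point_z is the distance from the TCP to the grasp point, in m); z points along the fingers, y is the line along which they close (so a half turn about z gives the same grasp; the last joint's range is limited). The gripper opens to 95 mm and grips with 3 to 60 N. Pads are 20 mm wide; open, the fingers measure 119 mm over their backs; the gripper's body (75 mm by 180 mm) begins 59 mm behind the grasp point.
Start: joints at [-1.278, 0.491, 1.559, -0, 1.092, -0.106], TCP at [0.243, -0.576, 0.215] pointing down, gripper open.
Joint ranges: [-3.1, 3.1], [-0.84, 2.19], [0.05, 2.79], [-1.13, 4.28], [0.06, 2.93], [-2.69, 2.69]. Speed limits (rad/s): [2.22, 2.22, 2.79, 3.14, 3.14, 3.14].

### API

Orientations are given as a 3x3 rotation matrix whose columns are the frame's x, y, z axes.
In Python, from station import env, camera, camera_params gives the robot as it stands.
- The arm moves only by the shell command python3 -m inch 'ROWS'. ROWS is a JSON object of lists of equal length, an entry for each row: "gripper": the opening, from -1 (shut) to 1 (fully open); "delta_pos": the shift along the world's x, y, z as a fraction of full scale, a list of three; "dr": the turn, a rotation vector about the world's x, y, z as a fraction of full scale, a list of three. A call has exactly 8 rows; each row shifts and turns the commanded pose from where the row before left it; what a row does not reach is not made up. Full scale, the value 1, is 3 cm for a shift and 0.08 rad for a turn. A row lasts 1/12 s, in which the tool goes at most 41.7 mm and 7.16 degrees, less where a joint would pass 70% of its speed; a pose out of reach is approached as far as the arm can. A call with a number of a shift or a turn outside -1 to 1 is refused whole. A call with a gripper value outside its range is refused whole. The fingers move at their own pace and stop on an object; the grip force is fixed at half the most. Time passes only in rows, so rows that do not move let the fingers close, or fill a call up. It gives the time, the measured TCP pose, the force, the opening and the grip force at its end, in the units of the state.
- env.get_obs(): the state, without advancing time (a new reading comes with each control period).
- camera(name): name is "scene" or "side" or "wrist"; returns the picture (400x640x3 uint8, red, green, blue); there is no depth.
- camera_params(name): a dict with "fx", "fy", "cx", "cy" (pixels), "R" (3x3) and "t" (3): a world point X has camera coordinates R X + t. Camera axes: x right, y down, z forward; pixel columns grow to the right and rows downward; lengths in m; the calibration is good to about 2 mm. The wrist camera is an equidistant fisheye: a pixel r from the principal point sees the ray r / f radians off the axis. A picture is of the moment at which its call begins: read the wrist's pose just before it. camera_params takes no time and is no camera call; for the wrist camera it gives the pose at the moment of the call.
- env.job_done(): hands the job in; it is judged then, once.
The state is a dict: "clock": time; "joints": joint angles; "qd": joint speeds; "effort": joint torques, N m; "tcp_pos": TCP position; "eef_rot": TCP orientation; "force": force on the tool from outside, world axes, zero at the start; "torque": the same for the moment, N m; "width": finger opening in m; "grip_force": force on a finger pad.
Only numpy, scipy, OpenCV 4.12 (cv2) and the standard library are available. Lean on these libraries where they do the work, as an engineer would, in place of code of your own. Each camera call takes 0.05 s, during which the arm holds its last target. There are 200 camera calls.

### The job

Clear the eyelash curler off the felt runner and lay it flat in the top tier of the tray; after that, line up all the powder compacts in one row on the runner, each centred and square on an outlined square, so that the row begins with the square nearest the tray and has no empty square in between. Also move the pump bottle upright to the middle of its cork disc. Slide the compacts and the bottle along the table without lifting them, because their lids do not latch, and leave everything else where it is.

Things in the scene. Friction and masses are not known exactly. Their poses are not given: they have to be found in the camera images.
- compact0: one of up to five identical closed square powder compacts, black plastic with a bright square inlay on the lid, 46 x 46 x 20 mm, about 60 g, lying flat and loose on the table; origin at the centre of its underside, x and y along its sides, z up; None when absent. Three to five of them are there.
- compact1: one of up to five identical closed square powder compacts, black plastic with a bright square inlay on the lid, 46 x 46 x 20 mm, about 60 g, lying flat and loose on the table; origin at the centre of its underside, x and y along its sides, z up; None when absent. Three to five of them are there.
- compact2: one of up to five identical closed square powder compacts, black plastic with a bright square inlay on the lid, 46 x 46 x 20 mm, about 60 g, lying flat and loose on the table; origin at the centre of its underside, x and y along its sides, z up; None when absent. Three to five of them are there.
- compact3: one of up to five identical closed square powder compacts, black plastic with a bright square inlay on the lid, 46 x 46 x 20 mm, about 60 g, lying flat and loose on the table; origin at the centre of its underside, x and y along its sides, z up; None when absent. Three to five of them are there.
- compact4: one of up to five identical closed square powder compacts, black plastic with a bright square inlay on the lid, 46 x 46 x 20 mm, about 60 g, lying flat and loose on the table; origin at the centre of its underside, x and y along its sides, z up; None when absent. Three to five of them are there.
- runner: thin charcoal-grey felt runner fixed flat on the table (under 1 mm thick, nothing to climb or bump on), 92 mm deep (its x) and 420 mm long (its y), with a row of five white-outlined squares along its middle; origin at its centre; +y points to the end nearer the two-tier tray
- slot0 (a point): centre of outlined square number 1 of the runner, counted from the end nearer the two-tier tray; at table height, axes as the runner's; squares 80 mm apart centre to centre, 50 mm inside the outline, sides along the runner's
- slot1 (a point): centre of outlined square number 2 of the runner, counted from the end nearer the two-tier tray; at table height, axes as the runner's; squares 80 mm apart centre to centre, 50 mm inside the outline, sides along the runner's
- slot2 (a point): centre of outlined square number 3 of the runner, counted from the end nearer the two-tier tray; at table height, axes as the runner's; squares 80 mm apart centre to centre, 50 mm inside the outline, sides along the runner's
- slot3 (a point): centre of outlined square number 4 of the runner, counted from the end nearer the two-tier tray; at table height, axes as the runner's; squares 80 mm apart centre to centre, 50 mm inside the outline, sides along the runner's
- slot4 (a point): centre of outlined square number 5 of the runner, counted from the end nearer the two-tier tray; at table height, axes as the runner's; squares 80 mm apart centre to centre, 50 mm inside the outline, sides along the runner's
- curler: metal eyelash curler lying flat on the runner across some of its squares, 118 mm long, 60 mm wide over its two finger rings, 14 mm high, about 60 g; the middle (44 mm along x) is a straight block 14 mm wide (y) and 14 mm high, the place to grip; rings toward -x, lash clamp toward +x; origin under the middle of the block; the same either way up
- tray: fixed two-tier white ceramic stacking tray, each tier an open tray 220 mm (x) by 160 mm (y) outside with walls 5 mm thick and 22 mm high outside; the rim of the top tier is 87 mm above the table; origin on the table under its centre
- tray_top (a point): centre of the inner floor of the top tier, 70 mm above the table, axes as the tray's; the inner floor is 210 mm (x) by 150 mm (y), its walls stand 17 mm above it
- bottle: closed frosted plastic pump bottle, standing loose: round body 60 mm across and 80 mm high, shoulder to 90 mm, flat closed press-top 46 mm across, 106 mm high in all, about 220 g; held across the direction of travel it rocks about the pads as it slides, so close the fingers along the way it goes, or push it low; origin at the centre of its underside, z up
- disc: round cork disc 84 mm across, paper-thin and fixed flat on the table (nothing to climb); the bottle's place; origin at its centre
- jar: bystander: small white cream jar with a metal cap, 48 mm across, 36 mm high, standing; origin at the centre of its underside
- clip: bystander: hair clip lying flat, 70 (x) x 20 (y) x 13 mm; origin under its centre
- perfume: bystander: amber glass perfume bottle with brass cap, 44 (x) x 30 (y) mm, 75 mm high, standing; origin at the centre of its underside
- palette: bystander: closed wooden palette lying flat, 60 (x) x 110 (y) x 12 mm; origin under its centre
- canister: bystander: aluminium brush canister 72 mm across and 105 mm high, brushes standing in it up to 185 mm high; origin at the centre of its underside

How it is judged:
On the way, in this order (a step that is already met when the one before it is completed fails the run):
1. the eyelash curler lies flat and released in the top tier of the tray (x of curler in the frame of tray_top between -0.08 and 0.08 m and y of curler in the frame of tray_top between -0.06 and 0.06 m and z of curler in the frame of tray_top between -0.005 and 0.022 m and (angle between curler's own z axis and vertical below 0.2 rad or angle between curler's own z axis and vertical above 2.94159 rad) and contact force between the fingers and curler below 0.1 N and linear speed of curler below 0.02 m/s), for 0.2 s.
2. after that, all the compacts stand in a row on the outlined squares, none empty between ((horizontal distance between compact0 and slot0 below 0.008 m or horizontal distance between compact0 and slot1 below 0.008 m or horizontal distance between compact0 and slot2 below 0.008 m or horizontal distance between compact0 and slot3 below 0.008 m or horizontal distance between compact0 and slot4 below 0.008 m) and (angle between the x axis of compact0 and the x axis of runner, either way round below 0.14 rad or angle between the x axis of compact0 and the y axis of runner, either way round below 0.14 rad) and (horizontal distance between compact1 and slot0 below 0.008 m or horizontal distance between compact1 and slot1 below 0.008 m or horizontal distance between compact1 and slot2 below 0.008 m or horizontal distance between compact1 and slot3 below 0.008 m or horizontal distance between compact1 and slot4 below 0.008 m) and (angle between the x axis of compact1 and the x axis of runner, either way round below 0.14 rad or angle between the x axis of compact1 and the y axis of runner, either way round below 0.14 rad) and (horizontal distance between compact2 and slot0 below 0.008 m or horizontal distance between compact2 and slot1 below 0.008 m or horizontal distance between compact2 and slot2 below 0.008 m or horizontal distance between compact2 and slot3 below 0.008 m or horizontal distance between compact2 and slot4 below 0.008 m) and (angle between the x axis of compact2 and the x axis of runner, either way round below 0.14 rad or angle between the x axis of compact2 and the y axis of runner, either way round below 0.14 rad) and (horizontal distance between compact3 and slot0 below 0.008 m or horizontal distance between compact3 and slot1 below 0.008 m or horizontal distance between compact3 and slot2 below 0.008 m or horizontal distance between compact3 and slot3 below 0.008 m or horizontal distance between compact3 and slot4 below 0.008 m) and (angle between the x axis of compact3 and the x axis of runner, either way round below 0.14 rad or angle between the x axis of compact3 and the y axis of runner, either way round below 0.14 rad) and (horizontal distance between compact4 and slot0 below 0.008 m or horizontal distance between compact4 and slot1 below 0.008 m or horizontal distance between compact4 and slot2 below 0.008 m or horizontal distance between compact4 and slot3 below 0.008 m or horizontal distance between compact4 and slot4 below 0.008 m) and (angle between the x axis of compact4 and the x axis of runner, either way round below 0.14 rad or angle between the x axis of compact4 and the y axis of runner, either way round below 0.14 rad) and horizontal distance between any of compact0, compact1, compact2, compact3, compact4 and slot0 below 0.008 m and horizontal distance between any of compact0, compact1, compact2, compact3, compact4 and slot1 below 0.008 m and horizontal distance between any of compact0, compact1, compact2, compact3, compact4 and slot2 below 0.008 m and (not (horizontal distance between any of compact0, compact1, compact2, compact3, compact4 and slot4 below 0.008 m) or horizontal distance between any of compact0, compact1, compact2, compact3, compact4 and slot3 below 0.008 m)), for 0.2 s.
At the end, for the whole second after the job is handed in: Curler flat (0.2 rad), released, at rest in the top tier; bottle upright, within 12 mm of the disc's centre; every compact flat, at rest, within 8 mm of an outlined square's centre and 0.14 rad of its sides; squares filled from the tray end, none empty between (all of step 1 and all of step 2 and horizontal distance between bottle and disc below 0.012 m and angle between each of bottle, compact0, compact1, compact2, compact3, compact4's own z axis and vertical below 0.1 rad and linear speed of each of bottle, compact0, compact1, compact2, compact3, compact4 below 0.02 m/s); the robot touches nothing.
It fails at once if a compact is lifted more than 15 mm off the table (height (world z) of any of compact0, compact1, compact2, compact3, compact4 above 0.015 m).
It fails at once if the bottle is lifted more than 15 mm off the table (height (world z) of bottle above 0.015 m).
It fails at once if the bottle is tipped by more than 0.6 rad (angle between bottle's own z axis and vertical above 0.6 rad).
It fails at once if a bystander is shoved more than 50 mm or toppled (distance of any of jar, clip, perfume, palette, canister from where it was at the start of the episode above 0.05 m or angle between any of jar, clip, perfume, palette, canister's own z axis and vertical above 0.6 rad).
Of compact0, compact1, compact2, compact3, compact4 only 3 to 5 are there at a start; the rules pass over those that are not, and their reading is None.
At some moment in a run one of compact0, compact1, compact2, compact3, compact4 may be knocked a few centimetres aside while the robot is not near it.
Once in a run the grip may slacken for a moment while it holds something.
It also fails if it takes over 210 s, if anything falls off the work surface, if the arm or the gripper's body presses on something with over 40 N, if the wrist force passes 120 N, or if a joint passes its speed limit or range.

## Working session

There is one attempt and no reset: what is moved stays moved. The work goes in short steps, Python scripts to look and compute and a shell command to move; the robot and the scene stay as the last step left them, time stands still between calls to the robot, and variables do not carry over. Pictures are saved under pics/ and viewed, at most 14 in all, crops included, and the job is handed in when it is done.

```bash
ls; mkdir -p pics; cat > h.py <<'E'
import numpy as np, cv2
from station import env, camera, camera_params
def snap(n,f):
    p=camera_params(n); im=camera(n); cv2.imwrite('pics/'+f+'.png',im[:,:,::-1]); 
    np.savez('pics/'+f+'.npz',**{k:np.array(v) for k,v in p.items()}); return im,p
def ray(p,u,v,fish=False):
    x=(u-p['cx'])/p['fx']; y=(v-p['cy'])/p['fy']
    if fish:
        r=np.hypot(x,y); s=np.sin(r)/r if r>1e-9 else 1; d=np.array([x*s,y*s,np.cos(r)])
    else: d=np.array([x,y,1.])
    R=np.array(p['R']); return -R.T@np.array(p['t']), R.T@d
def onz(p,u,v,z=0,fish=False):
    c,d=ray(p,u,v,fish); return c+d*(z-c[2])/d[2]
def proj(p,X,fish=False):
    c=np.array(p['R'])@np.array(X)+np.array(p['t'])
    if fish:
        r=np.hypot(c[0],c[1]); th=np.arctan2(r,c[2]); return p['cx']+p['fx']*th*c[0]/r, p['cy']+p['fy']*th*c[1]/r
    return p['cx']+p['fx']*c[0]/c[2], p['cy']+p['fy']*c[1]/c[2]
E
python3 - <<'E'
from h import *
for n in('scene','side'):
    im,p=snap(n,n+'0'); print(n,p)
print(env.get_obs())
E
```

```text
pics
scene {'fx': 453.59460367034177, 'fy': 453.59460367034177, 'cx': 319.3743410767465, 'cy': 200.56127745430368, 'R': array([[ 0.30460687,  0.95246626,  0.00476161],
       [ 0.75335919, -0.23786577, -0.61308222],
       [-0.58280751,  0.19033626, -0.79000476]]), 't': array([-0.21418587, -0.39434319,  1.5462814 ])}
side {'fx': 473.6728879893685, 'fy': 473.6728879893685, 'cx': 321.605692171523, 'cy': 206.71226537376532, 'R': array([[-0.97641405, -0.21532957,  0.01577304],
       [-0.15441878,  0.64541772, -0.74805803],
       [ 0.15089881, -0.73285002, -0.66344585]]), 't': array([0.5421771 , 0.13717577, 1.43744263])}
{'clock': 0.1, 'joints': array([-1.27757527e+00,  4.91503580e-01,  1.55939145e+00, -1.83501714e-05,
        1.09171202e+00, -1.05600402e-01]), 'qd': array([-0.00017078, -0.00412959, -0.00177836,  0.000226  , -0.00099027,
        0.00058496]), 'effort': array([ 3.23491913e-03, -6.13624263e+01, -2.58605772e+01,  6.94238674e-02,
        4.70139936e-02, -7.47238482e-05]), 'tcp_pos': array([ 0.24266054, -0.57573088,  0.2141165 ]), 'eef_rot': array([[ 9.21516026e-01,  3.88340210e-01, -3.08786150e-04],
       [ 3.88340323e-01, -9.21515523e-01,  9.66388195e-04],
       [ 9.07361637e-05, -1.01045632e-03, -9.99999485e-01]]), 'force': array([0.06896704, 0.08183047, 0.34857362]), 'torque': array([ 0.01363866, -0.04192341,  0.0039785 ]), 'grip_force': 0.0, 'width': 0.0952920715035411}
```

View pics/scene0.png

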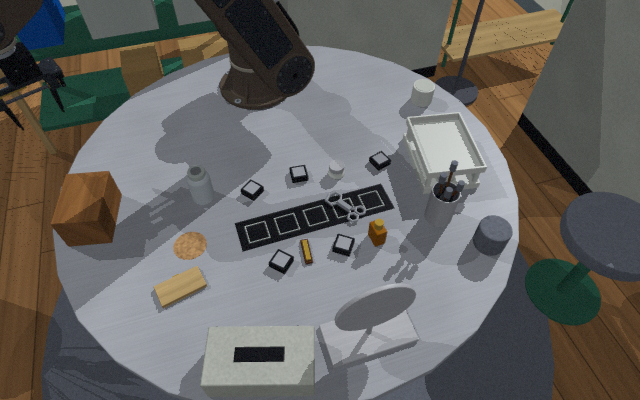

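View pics/side0.png

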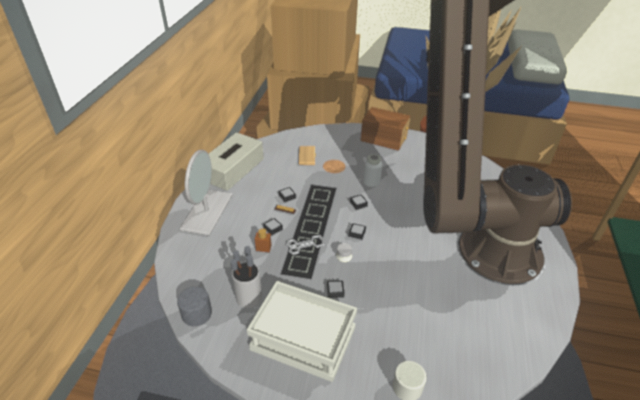

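The scene view shows five compacts at (252,189), (299,173), (379,160), (281,261) and (343,244). The curler is at (345,206), the bottle at (200,185) and the disc at (190,245). The tray is at (445,145), with the canister beside it at (443,205).

```bash
python3 - <<'E'
from h import *
p=np.load('pics/scene0.npz'); q=np.load('pics/side0.npz')
im=cv2.imread('pics/scene0.png')
P=lambda n,u,v,z=0:print(n,onz(p,u,v,z).round(3))
# compacts: bright inlay blobs
hsv=cv2.cvtColor(im,cv2.COLOR_BGR2HSV)
dark=(hsv[...,2]<60).astype(np.uint8)
n,l,s,c=cv2.connectedComponentsWithStats(dark[130:300,150:500])
for i in range(1,n):
    if s[i,4]>60: 
        cn=c[i]+[150,130]; print(s[i],cn.round(), onz(p,*cn,0.01).round(3))
        if s[i,4]>1000:
            r=cv2.boxPoints(cv2.minAreaRect(np.argwhere(l==i)[:,::-1].astype(np.float32)))+[150,130]; print([onz(p,*x)[:2].round(3) for x in r])
for n,u,v,z in [('c',252,188,.02),('c',299,172,.02),('c',379,159,.02),('c',281,260,.02),('c',343,243,.02),('curler',346,207,.01),('disc',190,245,0),('bottle top',197,170,.106),('jar',336,166,.036),('perf',378,224,.07),('clip',306,251,.01),('can',444,190,.105),('pal',180,286,.012),('sq1',371.5,199.5,0),('sq5',257,232,0)]+[('tray',u,v,.087) for u,v in [(406,119),(464,115),(486,152),(418,161)]]: P(n,u,v,z)
orange=cv2.inRange(hsv,(5,100,80),(20,255,255))[220:270,160:220]; ys,xs=np.nonzero(orange); P('discm',xs.mean()+160,ys.mean()+220)
cv2.imwrite('pics/crop.png',cv2.resize(im[140:300,150:500],None,fx=2.28,fy=2.28,interpolation=cv2.INTER_CUBIC))
E
```

```text
[219  21  22  20 141] [379. 163.] [0.468 0.258 0.01 ]
[140  35  18  18 124] [299. 177.] [0.448 0.02  0.01 ]
[284  41  25  31 352] [446. 190.] [0.619 0.394 0.01 ]
[ 91  50  23  21 149] [252. 192.] [ 0.464 -0.117  0.01 ]
[192  54  52  34 537] [370. 199.] [0.584 0.183 0.01 ]
[210  62  22  17 235] [371. 200.] [0.587 0.183 0.01 ]
[  85   69  114   52 1714] [290. 224.] [ 0.596 -0.046  0.01 ]
[array([ 0.544, -0.183]), array([0.534, 0.122]), array([0.629, 0.11 ]), array([ 0.634, -0.182])]
[155  77  22  18 257] [315. 215.] [0.591 0.024 0.01 ]
[126  84  22  19 271] [286. 223.] [ 0.593 -0.055  0.01 ]
[ 96  93  23  19 281] [257. 232.] [ 0.595 -0.134  0.01 ]
[182 104  22  22 153] [342. 248.] [0.707 0.059 0.01 ]
[119 119  25  25 178] [281. 264.] [ 0.705 -0.099  0.01 ]
c [ 0.458 -0.115  0.02 ]
c [0.44  0.024 0.02 ]
c [0.462 0.258 0.02 ]
c [ 0.701 -0.097  0.02 ]
c [0.7   0.063 0.02 ]
curler [0.59  0.111 0.01 ]
disc [ 0.577 -0.305  0.   ]
bottle top [ 0.429 -0.243  0.106]
jar [0.464 0.125 0.036]
perf [0.704 0.15  0.07 ]
clip [ 0.689 -0.031  0.01 ]
can [0.679 0.333 0.105]
pal [ 0.693 -0.341  0.012]
sq1 [0.579 0.19  0.   ]
sq5 [ 0.59  -0.134  0.   ]
tray [0.394 0.362 0.087]
tray [0.43  0.532 0.087]
tray [0.581 0.516 0.087]
tray [0.556 0.324 0.087]
discm [ 0.578 -0.306  0.   ]
```

View pics/crop.png

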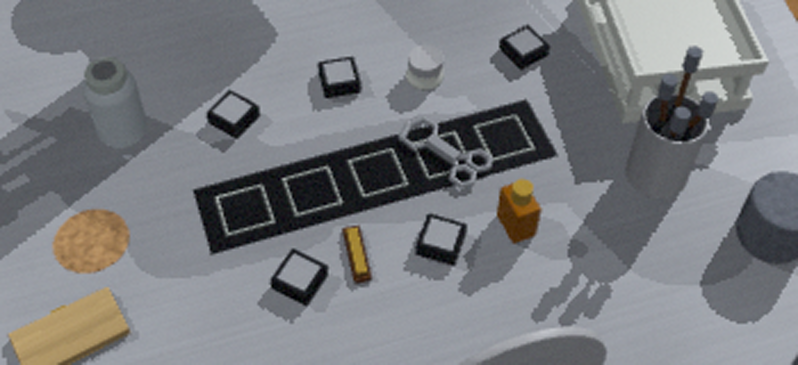

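The crop confirms the curler's clamp end is toward the robot, at (418,130), with its rings at (460,177) and (483,160). It lies across squares 1 and 2. I'm moving above it now.

```bash

python3 -m inch '{"gripper":[1,1,1,1,1,1,1,1],"delta_pos":[[0.48,0.94,0.05],[0.48,0.94,0.05],[0.48,0.94,0.05],[0.48,0.94,0.05],[0.48,0.94,0.05],[0.48,0.94,0.05],[0.48,0.94,0.05],[0.48,0.94,0.05]],"dr":[[0,0,0],[0,0,0],[0,0,0],[0,0,0],[0,0,0],[0,0,0],[0,0,0],[0,0,0]]}'
python3 -m inch '{"gripper":[1,1,1,1,1,1,1,1],"delta_pos":[[0.48,0.94,0.05],[0.48,0.94,0.05],[0.48,0.94,0.05],[0.48,0.94,0.05],[0.48,0.94,0.05],[0.48,0.94,0.05],[0.48,0.94,0.05],[0.48,0.94,0.05]],"dr":[[0,0,0],[0,0,0],[0,0,0],[0,0,0],[0,0,0],[0,0,0],[0,0,0],[0,0,0]]}'
python3 -m inch '{"gripper":[1,1,1,1,1,1,1,1],"delta_pos":[[0.48,0.94,0.05],[0.48,0.94,0.05],[0.48,0.94,0.05],[0.48,0.94,0.05],[0.48,0.94,0.05],[0.48,0.94,0.05],[0.48,0.94,0.05],[0.48,0.94,0.05]],"dr":[[0,0,0],[0,0,0],[0,0,0],[0,0,0],[0,0,0],[0,0,0],[0,0,0],[0,0,0]]}'
python3 - <<'E'
from h import *
im,p=snap('wrist','w0'); print(p); o=env.get_obs(); print(o['tcp_pos'],o['joints'])
E
```

```text
clock: 0.77
tcp_pos: [0.3583, -0.3488, 0.2266]
eef_rot: [[0.922, 0.388, -0.0], [0.388, -0.922, 0.0], [-0.0, -0.0, -1.0]]
force: [-0.2, -1.1, 0.1]
width: 0.0952
grip_force: 0.0
clock: 1.43
tcp_pos: [0.4735, -0.1232, 0.2386]
eef_rot: [[0.922, 0.388, -0.0], [0.388, -0.922, 0.0], [-0.0, -0.0, -1.0]]
force: [1.2, -1.1, 1.0]
width: 0.095
grip_force: 0.0
clock: 2.1
tcp_pos: [0.5887, 0.1024, 0.2505]
eef_rot: [[0.921, 0.388, -0.001], [0.388, -0.921, -0.0], [-0.001, -0.0, -1.0]]
force: [-0.2, -1.6, -0.0]
width: 0.0948
grip_force: 0.0
{'fx': 309.70691628693146, 'fy': 309.70691628693146, 'cx': 320.8944519182649, 'cy': 198.15070648555024, 'R': array([[ 3.89281213e-01, -9.21118938e-01, -2.00197745e-04],
       [-8.91906691e-01, -3.76989883e-01,  2.49762052e-01],
       [-2.30136028e-01, -9.70491167e-02, -9.68307223e-01]]), 't': array([-0.13500502,  0.52503051,  0.56952201])}
[0.59057788 0.1063305  0.25050492] [6.75103178e-02 4.21531758e-01 1.57716402e+00 1.40936519e-03
 1.14197009e+00 1.23712658e+00]
```

View pics/w0.png

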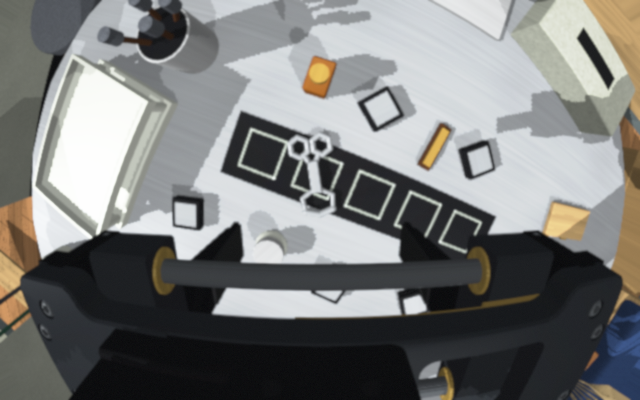

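The wrist view shows the curler block running from (311,158) to (320,192), with its rings at (298,147) and (318,144). The row of squares runs from (262,153) to (461,229), and the tray is on the left. Next I'll measure these.

```bash
cat >> h.py <<'E'
def darksq(f,lo=60,zz=0,fish=True):
    "dark blobs: runner square interiors etc, with world pos/size"
    im=cv2.imread('pics/'+f+'.png'); p=np.load('pics/'+f+'.npz')
    d=(im.max(2)<lo).astype(np.uint8); cs,_=cv2.findContours(d,cv2.RETR_CCOMP,cv2.CHAIN_APPROX_NONE)
    out=[]
    for c in cs:
        if cv2.contourArea(c)<150: continue
        w=np.array([onz(p,u,v,zz,fish)[:2] for u,v in c[:,0]],np.float32)
        (x,y),(a,b),t=cv2.minAreaRect(w)
        if .02<min(a,b) and max(a,b)<.15: out.append((x,y,a,b,t,c[:,0].mean(0)))
    return out
def inlay(f,z=.02,lo=130,fish=True):
    "bright blobs of about inlay size at height z"
    im=cv2.imread('pics/'+f+'.png'); p=np.load('pics/'+f+'.npz')
    d=(im.min(2)>lo).astype(np.uint8); cs,_=cv2.findContours(d,cv2.RETR_CCOMP,cv2.CHAIN_APPROX_NONE)
    for c in cs:
        if cv2.contourArea(c)<80: continue
        w=np.array([onz(p,u,v,z,fish)[:2] for u,v in c[:,0]],np.float32)
        (x,y),(a,b),t=cv2.minAreaRect(w)
        if .02<min(a,b) and max(a,b)<.062 and max(a,b)/min(a,b)<1.3: print('inlay',np.round((x,y,a,b,t),4),c[:,0].mean(0).round())
E
python3 - <<'E'
from h import *
for o in darksq('w0'): print(np.round(o[:5],3),o[5].round())
inlay('w0')
p=np.load('pics/w0.npz')
for n,u,v,z in [('blk',311,158,.014),('blk',320,192,.014),('r',298,147,.014),('r',318,144,.014),('clamp',318,203,.014),('t',78,60,.087),('t',170,100,.087),('t',40,180,.087),('t',100,235,.087),('jar',268,240,.036)]: print(n,onz(p,u,v,z,True).round(3))
E
```

```text
[ 0.454  0.265  0.048  0.049 16.216] [193. 207.]
[0.583 0.026 0.045 0.045 1.236] [369. 194.]
[0.586 0.096 0.037 0.025 3.655] [326. 173.]
[ 0.586 -0.134  0.065  0.066  0.914] [459. 230.]
[ 0.585 -0.055  0.064  0.065  1.468] [418. 211.]
[0.583 0.026 0.064 0.064 1.318] [369. 195.]
[ 0.698 -0.104  0.047  0.05  43.132] [471. 156.]
[0.579 0.186 0.045 0.045 1.7  ] [262. 153.]
[0.579 0.174 0.087 0.119 1.561] [263. 157.]
[5.5400e-01 6.3400e-01 2.6000e-02 1.3200e-01 7.7994e+01] [48. 85.]
[ 9.9500e-01 -2.7800e-01  1.1700e-01  2.9000e-02  7.3233e+01] [596.  58.]
[ 0.701  0.417  0.108  0.095 87.154] [157.  26.]
inlay [ 0.3266 -0.23    0.0427  0.0334 26.4874] [430. 371.]
inlay [ 4.53500e-01 -1.16700e-01  3.61000e-02  3.58000e-02  3.77383e+01] [414. 305.]
inlay [ 0.5896 -0.1216  0.0547  0.0548  1.3637] [458. 230.]
inlay [ 0.4575  0.2611  0.0351  0.0332 15.6123] [185. 214.]
inlay [ 0.588  -0.0457  0.0548  0.0552  1.3469] [419. 210.]
inlay [0.5861 0.0306 0.055  0.0549 1.2624] [369. 195.]
inlay [0.5862 0.0306 0.0489 0.0489 1.1577] [369. 195.]
inlay [ 6.96500e-01 -9.84000e-02  3.48000e-02  3.50000e-02  4.30946e+01] [480. 160.]
inlay [6.97800e-01 6.32000e-02 3.50000e-02 3.50000e-02 5.33025e+01] [382. 108.]
inlay [ 0.6959 -0.0935  0.0521  0.0567 43.1968] [477. 159.]
inlay [0.5825 0.1833 0.0489 0.0491 1.4045] [262. 153.]
inlay [6.97100e-01 6.34000e-02 4.91000e-02 5.11000e-02 5.33233e+01] [381. 109.]
inlay [7.44900e-01 2.03200e-01 2.13000e-02 2.37000e-02 6.14152e+01] [297.  34.]
blk [0.601 0.121 0.014]
blk [0.563 0.093 0.014]
r [0.608 0.143 0.014]
r [0.621 0.12  0.014]
clamp [0.548 0.089 0.014]
t [0.622 0.471 0.087]
t [0.612 0.301 0.087]
t [0.431 0.504 0.087]
t [0.402 0.361 0.087]
jar [0.479 0.133 0.036]
```

```bash

python3 -m inch '{"gripper":[1,1,1,1,1,1,1,1],"delta_pos":[[-0.08,0.02,-0.95],[-0.08,0.02,-0.95],[-0.08,0.02,-0.95],[0,0,-0.95],[0,0,-0.95],[0,0,-0.95],[0,0,-0.95],[0,0,-0.9]],"dr":[[0,0,0.6],[0,0,0.6],[0,0,0.6],[0,0,0.6],[0,0,0.15],[0,0,0],[0,0,0],[0,0,0]]}'
python3 -m inch '{"gripper":[1,1,1,-1,-1,-1,-1,-1],"delta_pos":[[0,0,-0.3],[0,0,-0.3],[0,0,0],[0,0,0],[0,0,0],[0,0,0],[0,0,0],[0,0,0]],"dr":[[0,0,0],[0,0,0],[0,0,0],[0,0,0],[0,0,0],[0,0,0],[0,0,0],[0,0,0]]}'
python3 -m inch '{"gripper":[-1,-1,-1,-1,-1,-1,-1,-1],"delta_pos":[[0,0,0],[0,0,0],[0,0,0],[0,0,0],[0,0,0],[0,0,0],[0,0,0],[0,0,0]],"dr":[[0,0,0],[0,0,0],[0,0,0],[0,0,0],[0,0,0],[0,0,0],[0,0,0],[0,0,0]]}'
```

```text
clock: 2.82
tcp_pos: [0.5807, 0.1026, 0.0225]
eef_rot: [[0.824, 0.567, -0.001], [0.567, -0.824, -0.0], [-0.001, -0.0, -1.0]]
force: [0.1, -0.1, -0.9]
width: 0.095
grip_force: 0.0
clock: 3.48
tcp_pos: [0.5814, 0.1027, 0.0069]
eef_rot: [[0.824, 0.567, 0.001], [0.567, -0.824, -0.0], [0.001, 0.001, -1.0]]
force: [0.0, 0.2, -0.6]
width: 0.0671
grip_force: 0.0
clock: 4.15
tcp_pos: [0.5811, 0.1027, 0.0061]
eef_rot: [[0.824, 0.567, -0.0], [0.567, -0.824, -0.0], [-0.0, -0.0, -1.0]]
force: [-0.0, -0.2, -0.2]
width: 0.0139
grip_force: 6.2
```

```bash

python3 -m inch '{"gripper":[-1,-1,-1,-1,-1,-1,-1,-1],"delta_pos":[[0,0,0],[0,0,0.5],[0,0,1],[0,0,1],[0,0,1],[0,0,1],[0,0,1],[0,0,1]],"dr":[[0,0,0],[0,0,0],[0,0,0],[0,0,0],[0,0,0],[0,0,0],[0,0,0],[0,0,0]]}'
python3 -m inch '{"gripper":[-1,-1,-1,-1,-1,-1,-1,-1],"delta_pos":[[0,0,0.8],[-0.6,0.8,0],[-0.6,0.8,0],[-0.6,0.8,0],[-0.6,0.8,0],[0,0,0],[0,0,0],[0,0,0]],"dr":[[0,0,0],[0,0,0],[0,0,0],[0,0,0],[0,0,0],[0,0,0],[0,0,0],[0,0,0]]}'
python3 - <<'E'
from h import *
snap('wrist','w1'); snap('scene','s1'); o=env.get_obs(); print(o['tcp_pos'],o['width'])
E
```

```text
clock: 4.82
tcp_pos: [0.5808, 0.1026, 0.2027]
eef_rot: [[0.824, 0.567, -0.0], [0.567, -0.824, -0.0], [-0.0, 0.0, -1.0]]
force: [-0.3, 0.8, -1.8]
width: 0.0136
grip_force: 30.0
clock: 5.48
tcp_pos: [0.5094, 0.1985, 0.2252]
eef_rot: [[0.823, 0.567, 0.0], [0.567, -0.823, -0.0], [0.0, 0.0, -1.0]]
force: [-0.5, 0.3, -0.8]
width: 0.0132
grip_force: 30.0
[0.50966744 0.19795792 0.22503781] 0.013336163366056808
```

View pics/w1.png

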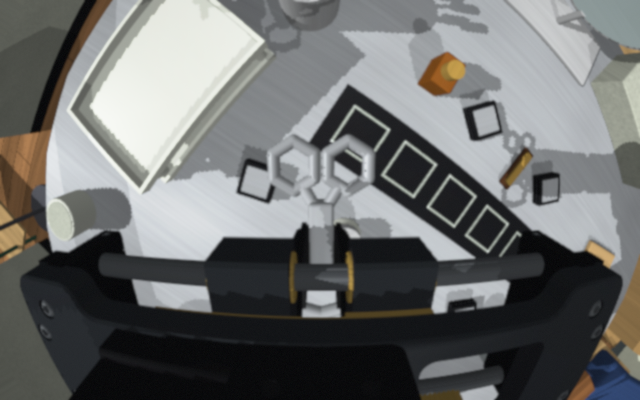

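The curler is held by its block at (320,230). The tray rim has corners at (272,45), (68,110) and (143,190).

```bash
python3 - <<'E'
from h import *
p=np.load('pics/w1.npz')
A,B,C=[onz(p,u,v,.087,True) for u,v in [(272,45),(143,188),(69,110)]]
print(A,B,C,np.linalg.norm(A-B),np.linalg.norm(B-C),'ctr',(A+C)/2,'ang',np.degrees(np.arctan2((A-B)[1],(A-B)[0])), np.degrees(np.arctan2((C-B)[1],(C-B)[0])))
E
```

```text
[0.60200067 0.32135538 0.087     ] [0.39447189 0.36708087 0.087     ] [0.41428816 0.5197507  0.087     ] 0.21250650915994262 0.1539505242603221 ctr [0.50814442 0.42055304 0.087     ] ang -12.425629090303747 82.60445776835728
```

```bash

python3 -m inch '{"gripper":[-1,-1,-1,-1,-1,-1,-1,-1],"delta_pos":[[0,0.7,0],[0,0.7,0],[0,0.7,0],[0,0.7,0],[0,0.7,0],[0,0.7,0],[0,0.7,0],[0,0.7,0]],"dr":[[0,0,-0.8],[0,0,-0.8],[0,0,-0.8],[0,0,-0.8],[0,0,-0.8],[0,0,-0.8],[0,0,-0.8],[0,0,-0.8]]}'
python3 -m inch '{"gripper":[-1,-1,-1,-1,-1,-1,-1,-1],"delta_pos":[[0,0.8,0],[0,0.8,0],[0,0.2,-0.6],[0,0,-0.9],[0,0,-0.9],[0,0,-0.9],[0,0,-0.5],[0,0,-0.5]],"dr":[[0,0,-0.8],[0,0,-0.8],[0,0,-0.8],[0,0,-0.8],[0,0,0],[0,0,0],[0,0,0],[0,0,0]]}'
python3 - <<'E'
from h import *
o=env.get_obs(); print(o['tcp_pos'],o['eef_rot'][:,0],o['width'],o['force'])
E
```

```text
clock: 6.25
tcp_pos: [0.5099, 0.3669, 0.2248]
eef_rot: [[0.996, 0.086, -0.0], [0.086, -0.996, -0.0], [-0.0, 0.0, -1.0]]
force: [-0.1, -0.3, -0.6]
width: 0.0135
grip_force: 30.0
clock: 6.92
tcp_pos: [0.5097, 0.4196, 0.0942]
eef_rot: [[0.986, -0.166, -0.002], [-0.166, -0.986, -0.001], [-0.001, 0.001, -1.0]]
force: [-0.3, 0.1, -0.6]
width: 0.0139
grip_force: 30.0
[0.5096639  0.41957967 0.09416763] [ 0.98615835 -0.1658012  -0.00128953] 0.013913556198197993 [-0.26813649  0.07517708 -0.57756077]
```

```bash

python3 -m inch '{"gripper":[-1,-1,-1,-1,-1,-0.2,-0.2,-0.2],"delta_pos":[[0,0,-0.2],[0,0,-0.2],[0,0,-0.15],[0,0,0],[0,0,0],[0,0,0],[0,0,0],[0,0,0]],"dr":[[0,0,0],[0,0,0],[0,0,0],[0,0,0],[0,0,0],[0,0,0],[0,0,0],[0,0,0]]}'
python3 -m inch '{"gripper":[-0.2,-0.2,-0.2,-0.2,-0.2,-0.2,-0.2,-0.2],"delta_pos":[[0,0,0],[0,0,0],[0,0,0.6],[0,0,1],[0,0,1],[0,0,1],[0,0,1],[0,0,0.3]],"dr":[[0,0,0],[0,0,0],[0,0,0],[0,0,0],[0,0,0],[0,0,0],[0,0,0],[0,0,0]]}'
python3 - <<'E'
from h import *
snap('wrist','w2'); o=env.get_obs(); print(o['tcp_pos'],o['width'])
E
```

```text
clock: 7.58
tcp_pos: [0.5093, 0.4208, 0.0803]
eef_rot: [[0.986, -0.164, 0.001], [-0.164, -0.986, 0.0], [0.001, -0.001, -1.0]]
force: [-0.3, 0.3, -0.8]
width: 0.0281
grip_force: 0.0
clock: 8.25
tcp_pos: [0.5101, 0.4214, 0.2317]
eef_rot: [[0.986, -0.164, 0.005], [-0.164, -0.986, 0.003], [0.005, -0.004, -1.0]]
force: [-0.5, -0.8, 0.5]
width: 0.0382
grip_force: 0.0
[0.51012422 0.42139718 0.23134697] 0.037793187085762
```

View pics/w2.png

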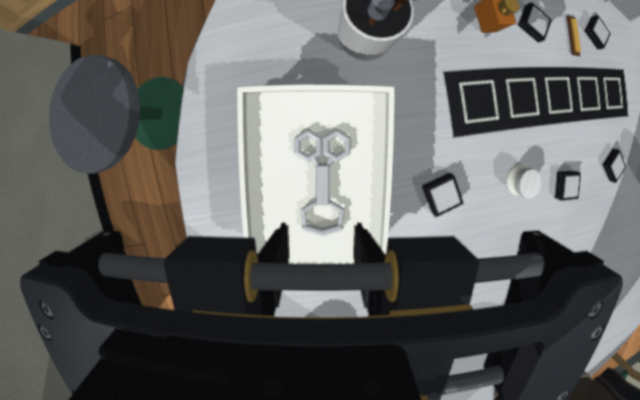

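The curler lies flat in the top tier, at about (322,180), and is released. Now I'll measure the compacts from this frame.

```bash
python3 - <<'E'
from h import *
inlay('w2'); inlay('w1')
p=np.load('pics/w2.npz'); print('jar',onz(p,522,182,.036,True))
E
```

```text
inlay [ 0.4579  0.2611  0.034   0.0342 16.3069] [445. 196.]
inlay [4.35600e-01 2.19000e-02 3.41000e-02 3.38000e-02 8.49742e+01] [571. 186.]
inlay [0.5791 0.1966 0.0539 0.0541 1.304 ] [479. 101.]
inlay [0.5793 0.1965 0.0499 0.0506 1.6151] [479. 101.]
inlay [0.5812 0.1206 0.0534 0.0534 1.4863] [522.  97.]
inlay [6.93500e-01 6.27000e-02 2.72000e-02 2.69000e-02 5.42067e+01] [540.  25.]
inlay [ 0.584  -0.0396  0.0534  0.0533  1.7236] [487. 229.]
inlay [ 0.5841 -0.0399  0.0496  0.0507  1.3262] [487. 229.]
inlay [0.5822 0.0364 0.0536 0.0538 1.0523] [451. 201.]
inlay [0.5822 0.0363 0.0496 0.0497 1.6215] [451. 201.]
inlay [0.5805 0.1124 0.0536 0.0536 1.3878] [409. 169.]
inlay [0.5804 0.1123 0.0492 0.0495 1.4177] [409. 169.]
inlay [6.97900e-01 6.31000e-02 3.35000e-02 3.37000e-02 5.36378e+01] [486. 120.]
inlay [5.34500e-01 1.75200e-01 5.70000e-02 4.74000e-02 6.67681e+01] [349. 168.]
jar [0.46331439 0.14369094 0.036     ]
```

```bash

python3 -m inch '{"gripper":[0.3,0.3,0.3,0.3,0.3,0.3,0.3,0.3],"delta_pos":[[-0.21,-0.66,0],[-0.21,-0.66,0],[-0.21,-0.66,0],[-0.21,-0.66,0],[-0.22,-0.66,0],[-0.22,-0.66,0],[-0.22,-0.66,0],[-0.22,-0.66,0]],"dr":[[0,0,1],[0,0,1],[0,0,1],[0,0,1],[0,0,1],[0,0,1],[0,0,1],[0,0,1]]}'
python3 -m inch '{"gripper":[0.3,0.3,0.3,0.3,0.3,0.3,0.3,0.3],"delta_pos":[[0,0,0],[0,0,0],[0,0,0],[0,0,0],[0,0,0],[0,0,0],[0,0,0],[0,0,0]],"dr":[[0,0,1],[0,0,1],[0,0,1],[0,0,1],[0,0,1],[0,0,1],[0,0,1],[0,0,1]]}'
python3 -m inch '{"gripper":[0.3,0.3,0.3,0.3,0.3,0.3,0.3,0.3],"delta_pos":[[0,0,-0.6],[0,0,-0.6],[0,0,-0.6],[0,0,-0.6],[0,0,-0.6],[0,0,-0.6],[0,0,-0.6],[0,0,-0.6]],"dr":[[0,0,1],[0,0,1],[0,0,1],[0,0,1],[0,0,1],[0,0,1],[0,0,1],[0,0,1]]}'
python3 - <<'E'
from h import *
snap('scene','s2'); inlay('s2',fish=False,lo=110); o=env.get_obs(); print(o['tcp_pos'],o['eef_rot'][:,0],o['width'],o['joints'][5])
E
```

```text
clock: 8.97
tcp_pos: [0.4566, 0.2611, 0.2254]
eef_rot: [[0.888, 0.461, -0.002], [0.461, -0.888, -0.001], [-0.002, -0.0, -1.0]]
force: [0.0, -0.1, 0.4]
width: 0.0619
grip_force: 0.0
clock: 9.63
tcp_pos: [0.4571, 0.262, 0.2254]
eef_rot: [[0.437, 0.9, -0.002], [0.9, -0.437, -0.001], [-0.001, -0.001, -1.0]]
force: [-0.5, -1.1, 0.4]
width: 0.0613
grip_force: 0.0
clock: 10.3
tcp_pos: [0.4568, 0.2619, 0.0808]
eef_rot: [[-0.187, 0.982, -0.001], [0.982, 0.187, -0.001], [-0.0, -0.001, -1.0]]
force: [0.5, 0.3, -0.1]
width: 0.0616
grip_force: 0.0
inlay [ 6.97200e-01 -9.83000e-02  2.97000e-02  2.98000e-02  4.34194e+01] [280. 259.]
inlay [6.98600e-01 6.41000e-02 3.33000e-02 3.36000e-02 5.43305e+01] [344. 243.]
inlay [ 4.54900e-01 -1.15700e-01  3.19000e-02  3.37000e-02  3.77506e+01] [251. 187.]
inlay [4.3610e-01 2.2400e-02 3.3800e-02 3.2600e-02 8.5206e+01] [298. 171.]
inlay [ 0.3481 -0.2539  0.0369  0.0312 24.5475] [195. 171.]
[0.45561059 0.26134666 0.07795995] [-0.19234107  0.98132742 -0.00118963] 0.06209570869929762 0.20158285771643383
```

```bash

python3 -m inch '{"gripper":[0.3,0.3,0.3,0.3,0.3,0.3,-1,-1],"delta_pos":[[0.04,-0.03,-0.5],[0,0,-0.5],[0,0,-0.5],[0,0,-0.5],[0,0,-0.35],[0,0,0],[0,0,0],[0,0,0]],"dr":[[0,0,0.5],[0,0,0.5],[0,0,0.1],[0,0,0],[0,0,0],[0,0,0],[0,0,0],[0,0,0]]}'
python3 -m inch '{"gripper":[-1,-1,-1,-1,-1,-1,-1,-1],"delta_pos":[[0,0,0],[0,0,0],[0,0,0],[0,0,0],[0,0,0],[0,0,0],[0,0,0],[0,0,0]],"dr":[[0,0,0],[0,0,0],[0,0,0],[0,0,0],[0,0,0],[0,0,0],[0,0,0],[0,0,0]]}'
```

```text
clock: 11.02
tcp_pos: [0.4589, 0.2614, 0.0127]
eef_rot: [[-0.268, 0.963, 0.001], [0.963, 0.268, 0.0], [0.0, 0.001, -1.0]]
force: [-0.4, -1.5, 0.3]
width: 0.0531
grip_force: 0.0
clock: 11.68
tcp_pos: [0.4591, 0.2615, 0.0129]
eef_rot: [[-0.269, 0.963, 0.001], [0.963, 0.269, 0.001], [0.0, 0.001, -1.0]]
force: [-1.1, -0.7, 6.9]
width: 0.0456
grip_force: 30.0
```

```bash

python3 -m inch '{"gripper":[-1,-1,-1,-1,-1,-1,-1,-1],"delta_pos":[[0.1,-0.06,0],[0.3,-0.19,0],[0.4,-0.25,0],[0.4,-0.25,0],[0.4,-0.25,0],[0.4,-0.25,0],[0.4,-0.25,0],[0.4,-0.25,0]],"dr":[[0,0,-0.39],[0,0,-0.39],[0,0,-0.39],[0,0,-0.39],[0,0,-0.39],[0,0,-0.39],[0,0,-0.39],[0,0,-0.39]]}'
python3 -m inch '{"gripper":[-1,-1,-1,-1,-1,-1,-1,-1],"delta_pos":[[0.4,-0.25,0],[0.4,-0.25,0],[0.3,-0.19,0],[0.1,-0.06,0],[0,0,0],[0,0,0],[0,0,0],[0,0,0]],"dr":[[0,0,0],[0,0,0],[0,0,0],[0,0,0],[0,0,0],[0,0,0],[0,0,0],[0,0,0]]}'
```

```text
clock: 12.35
tcp_pos: [0.5428, 0.2088, 0.0129]
eef_rot: [[-0.021, 1.0, -0.0], [1.0, 0.021, 0.0], [0.0, -0.0, -1.0]]
force: [-4.5, 1.8, 7.3]
width: 0.0457
grip_force: 30.0
clock: 13.02
tcp_pos: [0.5795, 0.1862, 0.0129]
eef_rot: [[-0.022, 1.0, 0.002], [1.0, 0.022, 0.0], [0.0, 0.002, -1.0]]
force: [1.4, -3.0, 4.3]
width: 0.0456
grip_force: 30.0
```

```bash

python3 -m inch '{"gripper":[0.3,0.3,0.3,0.3,0.3,0.3,0.3,0.3],"delta_pos":[[0,0,0],[0,0,0],[0,0,0],[0,0,0.8],[0,0,1],[0,0,1],[0,0,1],[0,0,1]],"dr":[[0,0,0],[0,0,0],[0,0,0],[0,0,0],[0,0,0],[0,0,0],[0,0,0],[0,0,0]]}'
python3 -m inch '{"gripper":[0.3,0.3,0.3,0.3,0.3,0.3,0.3,0.3],"delta_pos":[[-0.3,-0.95,0.3],[-0.3,-0.95,0.3],[-0.3,-0.95,0.3],[-0.3,-0.95,0.3],[-0.3,-0.95,0.3],[-0.3,-0.95,0.3],[-0.3,-0.95,0.3],[-0.3,-0.95,0]],"dr":[[0,0,0],[0,0,0],[0,0,0],[0,0,0],[0,0,0],[0,0,0],[0,0,0],[0,0,0]]}'
python3 - <<'E'
from h import *
snap('wrist','w3'); inlay('w3'); o=env.get_obs(); print(o['tcp_pos'],o['eef_rot'][:,0])
for o in darksq('w3'): print(np.round(o[:5],3),o[5].round())
E
```

```text
clock: 13.68
tcp_pos: [0.5782, 0.1864, 0.1574]
eef_rot: [[-0.023, 1.0, -0.001], [1.0, 0.023, -0.0], [-0.0, -0.001, -1.0]]
force: [0.4, -0.5, 0.5]
width: 0.0617
grip_force: 0.0
clock: 14.35
tcp_pos: [0.5064, -0.0428, 0.2206]
eef_rot: [[-0.023, 1.0, 0.002], [1.0, 0.023, -0.0], [-0.0, 0.002, -1.0]]
force: [-0.7, -0.2, 0.7]
width: 0.0617
grip_force: 0.0
inlay [ 4.53500e-01 -1.16400e-01  3.56000e-02  3.56000e-02  3.75026e+01] [280. 233.]
inlay [ 6.9640e-01 -9.8200e-02  3.5500e-02  3.5900e-02  4.3285e+01] [460. 221.]
inlay [ 0.5807 -0.05    0.0551  0.0551  1.13  ] [381. 184.]
inlay [ 0.5807 -0.05    0.048   0.0473  1.2631] [381. 184.]
inlay [4.35300e-01 2.21000e-02 3.54000e-02 3.54000e-02 8.50004e+01] [264. 123.]
inlay [0.5791 0.0259 0.0547 0.0552 1.7864] [383. 123.]
inlay [0.579  0.0259 0.0472 0.0485 2.2323] [383. 123.]
inlay [6.97900e-01 6.33000e-02 3.52000e-02 3.55000e-02 5.38113e+01] [472. 102.]
inlay [0.577  0.102  0.0543 0.0554 0.9096] [383.  61.]
inlay [0.5773 0.1021 0.0479 0.0482 1.2075] [383.  61.]
inlay [ 1.08210e+00 -8.47000e-02  3.77000e-02  4.62000e-02  6.71142e+01] [623. 212.
[... 214 characters left out ...]
 -0.00131009]
[ 1.117 -0.311  0.053  0.078 43.816] [594. 307.]
[ 0.426 -0.142  0.115  0.046 38.748] [267. 236.]
[ 0.585 -0.053  0.045  0.043  1.28 ] [381. 184.]
[-1.4200e-01 -3.6000e-02  1.4700e-01  3.2000e-02  7.4402e+01] [  2. 170.]
[0.583 0.026 0.044 0.045 2.327] [383. 123.]
[-0.064  0.091  0.101  0.025 13.328] [ 19. 102.]
[ 0.69   0.062  0.037  0.06  10.355] [461. 102.]
[0.581 0.106 0.043 0.044 1.107] [383.  61.]
[5.8100e-01 1.7600e-01 2.6000e-02 4.6000e-02 8.9124e+01] [383.  12.]
[ 6.0800e-01 -1.1300e-01  2.4000e-02  4.1000e-02  4.5134e+01] [393. 228.]
[ 0.585 -0.054  0.064  0.064  1.08 ] [381. 184.]
[0.583 0.026 0.064 0.064 1.139] [383. 123.]
[0.581 0.106 0.065 0.065 1.236] [383.  61.]
```

View pics/w3.png

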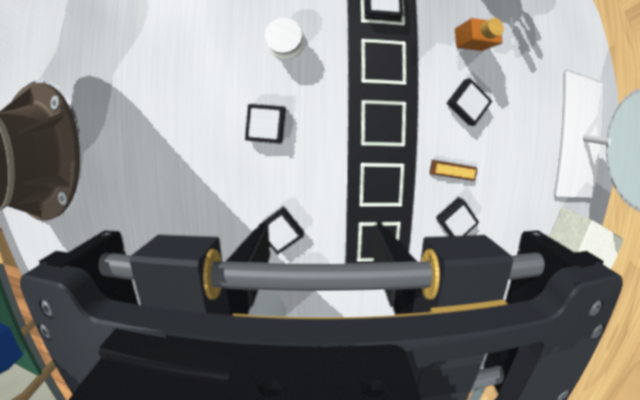

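The view shows the placed compact in square 1 at (383,8), B at (264,123), E at (472,102) and D at (460,221). Nothing else has moved. Next is B to slot2.

```bash

python3 -m inch '{"gripper":[0.3,0.3,0.3,0.3,0.3,0.3,0.3,0.3],"delta_pos":[[-0.6,0.53,-0.8],[-0.6,0.53,-0.8],[-0.6,0.53,-0.8],[-0.58,0.54,-0.8],[0,0,-0.8],[0,0,-0.8],[0,0,-0.8],[0,0,-0.7]],"dr":[[0,0,-0.4],[0,0,-0.4],[0,0,-0.4],[0,0,-0.17],[0,0,0],[0,0,0],[0,0,0],[0,0,0]]}'
python3 -m inch '{"gripper":[0.3,0.3,0.3,-1,-1,-1,-1,-1],"delta_pos":[[0,0,-0.4],[0,0,-0.35],[0,0,0],[0,0,0],[0,0,0],[0,0,0],[0,0,0],[0,0,0]],"dr":[[0,0,0],[0,0,0],[0,0,0],[0,0,0],[0,0,0],[0,0,0],[0,0,0],[0,0,0]]}'
python3 -m inch '{"gripper":[-1,-1,-1,-1,-1,-1,-1,-1],"delta_pos":[[0,0,0],[0,0,0],[0,0,0],[0,0,0],[0,0,0],[0,0,0],[0,0,0],[0,0,0]],"dr":[[0,0,0],[0,0,0],[0,0,0],[0,0,0],[0,0,0],[0,0,0],[0,0,0],[0,0,0]]}'
```

```text
clock: 15.07
tcp_pos: [0.4349, 0.0225, 0.0289]
eef_rot: [[0.087, 0.996, -0.0], [0.996, -0.087, 0.0], [0.0, -0.0, -1.0]]
force: [0.5, 0.4, -0.9]
width: 0.0621
grip_force: 0.0
clock: 15.73
tcp_pos: [0.4356, 0.0222, 0.0083]
eef_rot: [[0.087, 0.996, 0.001], [0.996, -0.087, -0.0], [-0.0, 0.001, -1.0]]
force: [-0.1, 0.6, 7.4]
width: 0.0457
grip_force: 30.0
clock: 16.4
tcp_pos: [0.4357, 0.0222, 0.0083]
eef_rot: [[0.087, 0.996, 0.001], [0.996, -0.087, -0.0], [-0.0, 0.001, -1.0]]
force: [-0.3, -0.8, 4.7]
width: 0.0458
grip_force: 3.0
```

```bash

python3 -m inch '{"gripper":[-1,-1,-1,-1,-1,-1,-1,-1],"delta_pos":[[0,0,0],[0,0,0],[0,0,0],[0,0,0],[0,0,0],[0,0,0],[0,0,0],[0,0,0]],"dr":[[0,0,0],[0,0,0],[0,0,0],[0,0,0],[0,0,0],[0,0,0],[0,0,0],[0,0,0]]}'
python3 -m inch '{"gripper":[-1,-1,-1,-1,-1,-1,-1,-1],"delta_pos":[[0.1,0,0],[0.3,0.02,0],[0.45,0.02,0],[0.45,0.02,0],[0.45,0.02,0],[0.45,0.02,0],[0.45,0.02,0],[0.45,0.02,0]],"dr":[[0,0,0.17],[0,0,0.17],[0,0,0.17],[0,0,0.17],[0,0,0.17],[0,0,0.17],[0,0,0.17],[0,0,0.17]]}'
python3 -m inch '{"gripper":[-1,-1,-1,-1,-1,-1,-1,-1],"delta_pos":[[0.45,0,0],[0.45,0,0],[0.45,0,0],[0.35,0,0],[0.11,0,0],[0,0,0],[0,0,0],[0,0,0]],"dr":[[0,0,0],[0,0,0],[0,0,0],[0,0,0],[0,0,0],[0,0,0],[0,0,0],[0,0,0]]}'
```

```text
clock: 17.07
tcp_pos: [0.4357, 0.0222, 0.0081]
eef_rot: [[0.087, 0.996, 0.001], [0.996, -0.087, -0.0], [-0.0, 0.001, -1.0]]
force: [-0.0, 0.3, 8.9]
width: 0.0459
grip_force: 30.0
clock: 17.73
tcp_pos: [0.5272, 0.0266, 0.0081]
eef_rot: [[-0.022, 1.0, -0.003], [1.0, 0.022, 0.0], [0.0, -0.003, -1.0]]
force: [-7.8, -0.4, 11.2]
width: 0.0458
grip_force: 30.0
clock: 18.4
tcp_pos: [0.5829, 0.0264, 0.0081]
eef_rot: [[-0.022, 1.0, 0.001], [1.0, 0.022, -0.0], [-0.0, 0.001, -1.0]]
force: [0.7, 0.8, 6.1]
width: 0.0457
grip_force: 30.0
```

```bash

python3 -m inch '{"gripper":[0.3,0.3,0.3,0.3,0.3,0.3,0.3,0.3],"delta_pos":[[0,0,0],[0,0,0],[0,0,0],[0,0,0.7],[0,0,1],[0,0,1],[0,0,1],[0.2,0.06,0]],"dr":[[0,0,0],[0,0,0],[0,0,0],[0,0,0],[0,0,0],[0,0,0],[0,0,-0.2],[0,0,-1]]}'
python3 -m inch '{"gripper":[0.3,0.3,0.3,0.3,0.3,0.3,0.3,0.3],"delta_pos":[[0.6,0.2,0],[0.6,0.2,0],[0.6,0.2,0],[0.6,0.2,0],[0.6,0.2,0],[0.6,0.17,0],[0.03,0,0],[0,0,0]],"dr":[[0,0,-1],[0,0,-1],[0,0,-1],[0,0,-1],[0,0,-1],[0,0,-1],[0,0,-1],[0,0,0]]}'
python3 - <<'E'
from h import *
snap('scene','s3'); inlay('s3',fish=False,lo=110);snap('wrist','w4'); inlay('w4'); o=env.get_obs(); print(o['tcp_pos'],o['eef_rot'][:,0])
E
```

```text
clock: 19.07
tcp_pos: [0.59, 0.0281, 0.1239]
eef_rot: [[0.074, 0.997, 0.007], [0.997, -0.074, -0.0], [0.0, 0.007, -1.0]]
force: [0.4, -0.7, 0.5]
width: 0.0617
grip_force: 0.0
clock: 19.73
tcp_pos: [0.6978, 0.0636, 0.1179]
eef_rot: [[0.595, 0.804, -0.001], [0.804, -0.595, -0.0], [-0.0, -0.001, -1.0]]
force: [-0.4, -0.2, -0.1]
width: 0.062
grip_force: 0.0
inlay [ 6.97400e-01 -9.73000e-02  3.37000e-02  3.34000e-02  4.29281e+01] [281. 259.]
inlay [6.98400e-01 6.44000e-02 3.34000e-02 3.40000e-02 5.37452e+01] [343. 242.]
inlay [0.5825 0.0269 0.0328 0.0333 0.8529] [315. 210.]
inlay [5.78900e-01 1.86600e-01 3.37000e-02 3.31000e-02 8.99496e+01] [371. 195.]
inlay [ 4.54200e-01 -1.16500e-01  2.95000e-02  3.10000e-02  3.78032e+01] [251. 187.]
inlay [ 0.704  -0.0987  0.0562  0.0589 42.8169] [281. 261.]
inlay [0.5915 0.1067 0.0539 0.0535 1.174 ] [209. 217.]
inlay [6.97700e-01 6.29000e-02 3.42000e-02 3.49000e-02 5.37983e+01] [322. 197.]
inlay [0.5781 0.1859 0.0352 0.0348 1.3594] [149. 169.]
inlay [6.99200e-01 6.38000e-02 4.89000e-02 4.79000e-02 5.38167e+01] [323. 195.]
inlay [7.48400e-01 2.00100e-01 2.08000e-02 2.19000e-02 6.65814e+01] [277.  41.]
[0.69699217 0.0633016  0.11818331] [ 5.90492930e-01  8.07042509e-01 -6.98072790e-04]
```

```bash

python3 -m inch '{"gripper":[0.3,0.3,0.3,0.3,0.3,0.3,-1,-1],"delta_pos":[[0,0,-0.8],[0,0,-0.8],[0,0,-0.8],[0,0,-0.7],[0,0,-0.55],[0,0,0],[0,0,0],[0,0,0]],"dr":[[0,0,0],[0,0,0],[0,0,0],[0,0,0],[0,0,0],[0,0,0],[0,0,0],[0,0,0]]}'
python3 -m inch '{"gripper":[-1,-1,-1,-1,-1,-1,-1,-1],"delta_pos":[[0,0,0],[0,0,0],[0,0,0],[0,0,0],[0,0,0],[0,0,0],[0,0,0],[0,0,0]],"dr":[[0,0,0],[0,0,0],[0,0,0],[0,0,0],[0,0,0],[0,0,0],[0,0,0],[0,0,0]]}'
```

```text
clock: 20.5
tcp_pos: [0.6979, 0.0632, 0.0104]
eef_rot: [[0.592, 0.806, 0.001], [0.806, -0.592, -0.0], [0.001, 0.001, -1.0]]
force: [1.6, -0.1, -0.1]
width: 0.054
grip_force: 0.0
clock: 21.17
tcp_pos: [0.6981, 0.0633, 0.0107]
eef_rot: [[0.592, 0.806, 0.002], [0.806, -0.592, -0.0], [0.001, 0.002, -1.0]]
force: [-1.7, 0.3, 6.3]
width: 0.046
grip_force: 30.0
```

```bash

python3 -m inch '{"gripper":[-1,-1,-1,-1,-1,-1,-1,-1],"delta_pos":[[-0.1,0.04,0],[-0.3,0.11,0],[-0.4,0.15,0],[-0.4,0.15,0],[-0.4,0.15,0],[-0.4,0.15,0],[-0.4,0.15,0],[-0.4,0.14,0]],"dr":[[0,0,0.4],[0,0,0.8],[0,0,0.8],[0,0,0.8],[0,0,0.8],[0,0,0.8],[0,0,0.8],[0,0,0.8]]}'
python3 -m inch '{"gripper":[-1,-1,-1,-1,-1,-1,-1,-1],"delta_pos":[[-0.4,0.14,0],[-0.4,0.14,0],[-0.2,0.07,0],[-0.1,0.03,0],[0,0,0],[0,0,0],[0,0,0],[0,0,0]],"dr":[[0,0,0.8],[0,0,0.8],[0,0,0.6],[0,0,0],[0,0,0],[0,0,0],[0,0,0],[0,0,0]]}'
```

```text
clock: 21.83
tcp_pos: [0.6147, 0.0947, 0.0108]
eef_rot: [[0.151, 0.989, 0.005], [0.989, -0.151, 0.0], [0.001, 0.005, -1.0]]
force: [4.0, -1.0, 5.7]
width: 0.0457
grip_force: 30.0
clock: 22.5
tcp_pos: [0.5811, 0.1063, 0.0107]
eef_rot: [[-0.022, 1.0, 0.002], [1.0, 0.022, 0.0], [0.0, 0.002, -1.0]]
force: [-1.2, 2.2, 10.8]
width: 0.0456
grip_force: 30.0
```

```bash

python3 -m inch '{"gripper":[0.3,0.3,0.3,0.3,0.3,0.3,0.3,0.3],"delta_pos":[[0,0,0],[0,0,0],[0,0,0],[0,0,0.7],[0,0,1],[0,0,1],[0,0,1],[0.4,-0.7,0]],"dr":[[0,0,0],[0,0,0],[0,0,0],[0,0,0],[0,0,0.5],[0,0,0.8],[0,0,0.8],[0,0,0.8]]}'
python3 -m inch '{"gripper":[0.3,0.3,0.3,0.3,0.3,0.3,0.3,0.3],"delta_pos":[[0.5,-0.9,0],[0.5,-0.9,0],[0.5,-0.9,0],[0.5,-0.9,0],[0.5,-0.9,0],[0.5,-0.9,0],[0.45,-0.7,0],[0,0,0]],"dr":[[0,0,1],[0,0,1],[0,0,1],[0,0,1],[0,0,1],[0,0,1],[0,0,0.2],[0,0,0]]}'
python3 - <<'E'
from h import *
snap('scene','s4'); inlay('s4',fish=False,lo=110);snap('wrist','w5'); inlay('w5'); o=env.get_obs(); print(o['tcp_pos'],o['eef_rot'][:,0])
E
```

```text
clock: 23.17
tcp_pos: [0.5933, 0.0872, 0.1257]
eef_rot: [[-0.257, 0.967, 0.007], [0.967, 0.257, 0.001], [-0.001, 0.007, -1.0]]
force: [-0.1, 1.1, 0.8]
width: 0.0616
grip_force: 0.0
clock: 23.83
tcp_pos: [0.6976, -0.1022, 0.1197]
eef_rot: [[-0.68, 0.733, 0.001], [0.733, 0.68, -0.001], [-0.001, 0.0, -1.0]]
force: [0.1, -0.4, 0.5]
width: 0.0618
grip_force: 0.0
inlay [ 6.97400e-01 -9.71000e-02  3.34000e-02  3.35000e-02  4.34371e+01] [281. 259.]
inlay [0.5806 0.1076 0.0328 0.0327 1.8201] [344. 203.]
inlay [0.5786 0.1866 0.0323 0.0337 0.5733] [371. 195.]
inlay [ 0.7047 -0.0995  0.0562  0.0611 42.8169] [281. 262.]
inlay [ 6.96300e-01 -9.83000e-02  3.49000e-02  3.51000e-02  4.38605e+01] [324. 197.]
inlay [ 0.5907 -0.1284  0.0541  0.0539  1.4688] [216. 144.]
inlay [ 0.5907 -0.1284  0.0468  0.0465  1.3807] [216. 144.]
inlay [ 0.5889 -0.0538  0.0538  0.0538  1.3527] [268.  80.]
inlay [ 0.5889 -0.0538  0.0467  0.0466  1.285 ] [268.  80.]
inlay [ 4.53400e-01 -1.16100e-01  3.42000e-02  3.38000e-02  3.79011e+01] [131.  48.]
inlay [0.5871 0.0207 0.0536 0.0536 1.4992] [325.  34.]
inlay [0.5814 0.0262 0.0353 0.0351 1.3252] [324.  12.]
inlay [ 0.6948 -0.0976  0.0469  0.0503 44.1155] [323. 195.]
inlay [ 0.459  -0.1144  0.059   0.051  38.1341] [136.  50.]
[ 0.69570438 -0.09866927  0.11950101] [-0.679951    0.73325702  0.00088305]
```

```bash

python3 -m inch '{"gripper":[0.3,0.3,0.3,0.3,0.3,0.3,-1,-1],"delta_pos":[[0,0,-0.8],[0,0,-0.8],[0,0,-0.8],[0,0,-0.7],[0,0,-0.55],[0,0,0],[0,0,0],[0,0,0]],"dr":[[0,0,0],[0,0,0],[0,0,0],[0,0,0],[0,0,0],[0,0,0],[0,0,0],[0,0,0]]}'
python3 -m inch '{"gripper":[-1,-1,-1,-1,-1,-1,-1,-1],"delta_pos":[[0,0,0],[0,0,0],[0,0,0],[0,0,0],[0,0,0],[0,0,0],[0,0,0],[0,0,0]],"dr":[[0,0,0],[0,0,0],[0,0,0],[0,0,0],[0,0,0],[0,0,0],[0,0,0],[0,0,0]]}'
```

```text
clock: 24.6
tcp_pos: [0.6964, -0.0974, 0.0119]
eef_rot: [[-0.682, 0.732, 0.001], [0.732, 0.682, -0.0], [-0.001, 0.001, -1.0]]
force: [-0.2, 0.3, 0.1]
width: 0.0534
grip_force: 0.0
clock: 25.27
tcp_pos: [0.6967, -0.0978, 0.0123]
eef_rot: [[-0.681, 0.732, 0.002], [0.732, 0.681, -0.0], [-0.002, 0.002, -1.0]]
force: [-1.5, 1.6, 7.2]
width: 0.0457
grip_force: 30.0
```

```bash

python3 -m inch '{"gripper":[-1,-1,-1,-1,-1,-1,-1,-1],"delta_pos":[[-0.1,0,0],[-0.3,0,0],[-0.4,0,0],[-0.4,0,0],[-0.4,0,0],[-0.4,0.1,0],[-0.4,0.2,0],[-0.35,0.2,0]],"dr":[[0,0,-0.6],[0,0,-1],[0,0,-1],[0,0,-1],[0,0,-1],[0,0,-1],[0,0,-1],[0,0,-1]]}'
python3 -m inch '{"gripper":[-1,-1,-1,-1,-1,-1,-1,-1],"delta_pos":[[-0.35,0.3,0],[-0.3,0.3,0],[-0.2,0.2,0],[-0.12,0.18,0],[0,0,0],[0,0,0],[0,0,0],[0,0,0]],"dr":[[0,0,-1],[0,0,-0.5],[0,0,0],[0,0,0],[0,0,0],[0,0,0],[0,0,0],[0,0,0]]}'
```

```text
clock: 25.93
tcp_pos: [0.6145, -0.0837, 0.0123]
eef_rot: [[-0.137, 0.991, 0.005], [0.991, 0.137, -0.001], [-0.002, 0.004, -1.0]]
force: [4.1, -2.4, 5.8]
width: 0.046
grip_force: 30.0
clock: 26.6
tcp_pos: [0.5849, -0.0532, 0.0122]
eef_rot: [[-0.022, 1.0, 0.002], [1.0, 0.022, 0.0], [0.0, 0.002, -1.0]]
force: [-1.6, 6.4, 11.1]
width: 0.0458
grip_force: 30.0
```

```bash

python3 -m inch '{"gripper":[0.3,0.3,0.3,0.3,0.3,0.3,0.3,0.3],"delta_pos":[[0,0,0],[0,0,0],[0,0,0],[0,0,0.7],[0,0,1],[0,0,1],[-0.2,-0.1,1],[-0.6,-0.3,0]],"dr":[[0,0,0],[0,0,0],[0,0,0],[0,0,0],[0,0,-0.7],[0,0,-1],[0,0,-1],[0,0,-1]]}'
python3 -m inch '{"gripper":[0.3,0.3,0.3,0.3,0.3,0.3,0.3,0.3],"delta_pos":[[-0.6,-0.3,0],[-0.6,-0.3,0],[-0.6,-0.3,0],[-0.6,-0.3,0],[-0.6,-0.3,0],[-0.58,-0.2,0],[0,0,0],[0,0,0]],"dr":[[0,0,-1],[0,0,-1],[0,0,-1],[0,0,-1],[0,0,-1],[0,0,-1],[0,0,-1],[0,0,-1]]}'
python3 - <<'E'
from h import *
snap('scene','s5'); inlay('s5',fish=False,lo=110);snap('wrist','w6'); inlay('w6'); o=env.get_obs(); print(o['tcp_pos'],o['eef_rot'][:,0])
E
```

```text
clock: 27.27
tcp_pos: [0.5636, -0.0658, 0.1267]
eef_rot: [[0.274, 0.962, 0.009], [0.962, -0.274, -0.002], [0.0, 0.009, -1.0]]
force: [0.5, -0.3, 0.9]
width: 0.0618
grip_force: 0.0
clock: 27.93
tcp_pos: [0.4522, -0.1172, 0.1219]
eef_rot: [[0.795, 0.606, -0.0], [0.606, -0.795, -0.0], [-0.0, 0.0, -1.0]]
force: [-0.3, 0.1, 0.4]
width: 0.0616
grip_force: 0.0
inlay [ 0.5845 -0.0533  0.0323  0.0322  1.9063] [286. 218.]
inlay [0.5824 0.0275 0.0324 0.0324 0.8251] [315. 210.]
inlay [5.80600e-01 1.07800e-01 3.25000e-02 3.18000e-02 8.99278e+01] [344. 203.]
inlay [0.5786 0.1866 0.0323 0.0337 0.5733] [371. 195.]
inlay [ 4.54800e-01 -1.15500e-01  3.18000e-02  3.33000e-02  3.79277e+01] [251. 187.]
inlay [ 0.7667  0.0739  0.0251  0.0318 21.4922] [356. 264.]
inlay [ 0.3471 -0.2541  0.0388  0.0347  4.4953] [195. 171.]
inlay [ 4.53300e-01 -1.16400e-01  3.48000e-02  3.49000e-02  3.79226e+01] [321. 195.]
inlay [ 0.5813 -0.13    0.0538  0.054   1.3602] [418.  94.]
inlay [ 0.5814 -0.1301  0.0467  0.0467  1.3912] [418.  94.]
inlay [ 0.5836 -0.0541  0.035   0.035   1.2888] [354.  39.]
inlay [ 0.5793 -0.0555  0.0532  0.0539  1.3766] [347.  50.]
inlay [0.571  0.0198 0.0417 0.0537 3.3804] [281.  18.]
inlay [ 0.4547 -0.1159  0.0494  0.0475 37.0962] [321. 194.]
[ 0.4529205  -0.11693919  0.12179436] [7.93355428e-01 6.08758707e-01 4.38024484e-05]
```

View pics/s5.png

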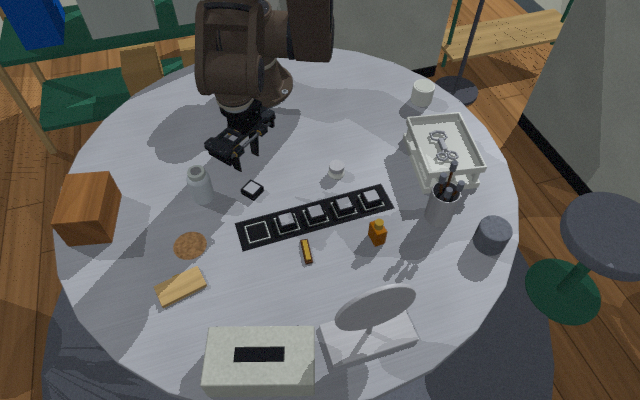

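Four compacts sit in their squares, the curler is in the tray, and the last compact is at (251,187) below the gripper.

```bash

python3 -m inch '{"gripper":[0.3,0.3,0.3,0.3,0.3,0.3,-1,-1],"delta_pos":[[0.02,0.02,-0.8],[0,0,-0.8],[0,0,-0.8],[0,0,-0.7],[0,0,-0.6],[0,0,0],[0,0,0],[0,0,0]],"dr":[[0,0,0],[0,0,0],[0,0,0],[0,0,0],[0,0,0],[0,0,0],[0,0,0],[0,0,0]]}'
python3 -m inch '{"gripper":[-1,-1,-1,-1,-1,-1,-1,-1],"delta_pos":[[0,0,0],[0,0,0],[0,0,0],[0,0,0],[0,0,0],[0,0,0],[0,0,0],[0,0,0]],"dr":[[0,0,0],[0,0,0],[0,0,0],[0,0,0],[0,0,0],[0,0,0],[0,0,0],[0,0,0]]}'
```

```text
clock: 28.7
tcp_pos: [0.454, -0.1161, 0.0114]
eef_rot: [[0.791, 0.611, 0.001], [0.611, -0.791, -0.0], [0.0, 0.001, -1.0]]
force: [-0.1, 1.2, 0.4]
width: 0.0536
grip_force: 0.0
clock: 29.37
tcp_pos: [0.4541, -0.1162, 0.0117]
eef_rot: [[0.792, 0.611, 0.002], [0.611, -0.792, -0.001], [0.001, 0.002, -1.0]]
force: [-0.7, -0.3, 7.4]
width: 0.0459
grip_force: 30.0
```

```bash

python3 -m inch '{"gripper":[-1,-1,-1,-1,-1,-1,-1,-1],"delta_pos":[[0.1,-0.02,0],[0.3,-0.04,0],[0.4,-0.05,0],[0.4,-0.05,0],[0.4,-0.05,0],[0.4,-0.05,0],[0.4,-0.05,0],[0.4,-0.05,0]],"dr":[[0,0,0.6],[0,0,0.9],[0,0,0.9],[0,0,0.9],[0,0,0.9],[0,0,0.9],[0,0,0.9],[0,0,0.9]]}'
python3 -m inch '{"gripper":[-1,-1,-1,-1,-1,-1,-1,-1],"delta_pos":[[0.4,-0.05,0],[0.4,-0.05,0],[0.35,-0.05,0],[0.3,-0.05,0],[0.16,-0.02,0],[0,0,0],[0,0,0],[0,0,0]],"dr":[[0,0,0.9],[0,0,0.9],[0,0,0.9],[0,0,0.9],[0,0,0.88],[0,0,0.3],[0,0,0],[0,0,0]]}'
```

```text
clock: 30.03
tcp_pos: [0.5374, -0.1267, 0.0117]
eef_rot: [[0.351, 0.936, -0.001], [0.936, -0.351, 0.0], [-0.0, -0.001, -1.0]]
force: [-5.0, -0.2, 8.2]
width: 0.0458
grip_force: 30.0
clock: 30.7
tcp_pos: [0.5868, -0.1337, 0.0117]
eef_rot: [[-0.019, 1.0, 0.003], [1.0, 0.019, -0.001], [-0.001, 0.003, -1.0]]
force: [2.5, 0.2, 6.5]
width: 0.0455
grip_force: 30.0
```

```bash

python3 -m inch '{"gripper":[0.3,0.3,0.3,0.3,0.3,0.3,0.3,0.3],"delta_pos":[[0,0,0],[0,0,0],[0,0,0],[0,0,0.7],[0,0,1],[0,0,1],[0,0,1],[0,0,1]],"dr":[[0,0,0],[0,0,0],[0,0,0],[0,0,0],[0,0,0],[0,0,0],[0,0,0],[0,0,0]]}'
python3 -m inch '{"gripper":[1,1,1,1,1,1,1,1],"delta_pos":[[0,0,1],[0,0,1],[-0.6,-0.7,1],[-0.8,-0.9,1],[-0.8,-0.9,0],[-0.8,-0.9,0],[-0.8,-0.9,0],[-0.8,-0.9,0]],"dr":[[0,0,0],[0,0,0],[0,0,-0.9],[0,0,-0.9],[0,0,-0.9],[0,0,-0.9],[0,0,-0.9],[0,0,-0.9]]}'
python3 -m inch '{"gripper":[1,1,1,1,1,1,1,1],"delta_pos":[[-0.8,-0.9,0],[-0.5,-0.7,0],[0,0,0],[0,0,0],[0,0,0],[0,0,0],[0,0,0],[0,0,0]],"dr":[[0,0,0],[0,0,0],[0,0,0],[0,0,0],[0,0,0],[0,0,0],[0,0,0],[0,0,0]]}'
python3 - <<'E'
from h import *
im,p=snap('scene','s6'); inlay('s6',fish=False,lo=110);w,pw=snap('wrist','w7'); o=env.get_obs(); print(o['tcp_pos'],o['eef_rot'][:,0])
inlay('w7')
a=cv2.resize(im[140:230,150:250],None,fx=4,fy=4)
cv2.imwrite('pics/m.png',np.hstack([w[:360,:],a[:360]])[:,:800,::-1])
E
```

```text
clock: 31.37
tcp_pos: [0.5854, -0.1333, 0.1529]
eef_rot: [[-0.02, 1.0, -0.001], [1.0, 0.02, 0.0], [0.0, -0.001, -1.0]]
force: [0.9, -0.4, 0.5]
width: 0.0619
grip_force: 0.0
clock: 32.03
tcp_pos: [0.4491, -0.2872, 0.2684]
eef_rot: [[0.404, 0.915, -0.0], [0.915, -0.404, 0.0], [-0.0, -0.0, -1.0]]
force: [0.8, -1.0, 0.4]
width: 0.0945
grip_force: 0.0
clock: 32.7
tcp_pos: [0.4121, -0.3337, 0.2683]
eef_rot: [[0.399, 0.917, 0.0], [0.917, -0.399, 0.0], [0.0, 0.0, -1.0]]
force: [1.0, -0.4, -0.7]
width: 0.095
grip_force: 0.0
inlay [ 0.5867 -0.1329  0.0323  0.0324  1.9106] [256. 227.]
inlay [ 0.5846 -0.0533  0.0319  0.0322  1.9063] [286. 218.]
inlay [0.5824 0.0275 0.0324 0.0324 0.8251] [315. 210.]
inlay [0.5804 0.1076 0.0323 0.0326 1.8201] [344. 203.]
inlay [0.5786 0.1873 0.0323 0.0324 0.5384] [371. 195.]
inlay [0.5948 0.4868 0.0483 0.0389 7.7126] [470. 174.]
inlay [ 0.3471 -0.2539  0.039   0.0348  7.9343] [195. 171.]
[ 0.4119849  -0.33392712  0.26826377] [3.99546803e-01 9.16712797e-01 2.42667137e-05]
inlay [ 0.4242 -0.2424  0.0322  0.0326 20.7329] [303. 105.]
```

View pics/w7.png

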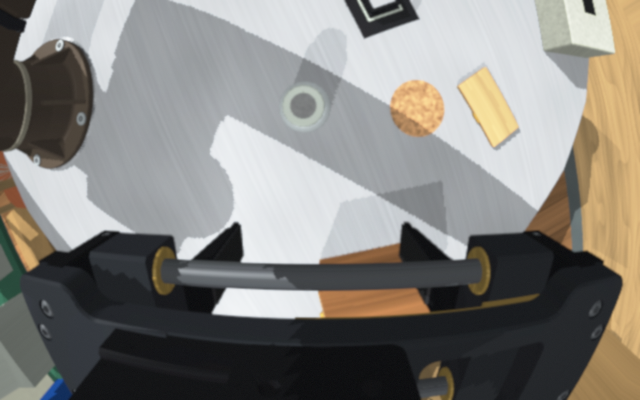

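The wrist view shows the bottle at (303,106), the disc at (417,108) and the palette at (487,105). All five compacts are on the squares.

```bash
python3 - <<'E'
from h import *
p=np.load('pics/w7.npz'); q=np.load('pics/s6.npz')
im=cv2.cvtColor(cv2.imread('pics/w7.png'),cv2.COLOR_BGR2HSV)
m=cv2.inRange(im[70:150,380:450],(5,80,80),(22,255,255)); ys,xs=np.nonzero(m); print('disc',onz(p,xs.mean()+380,ys.mean()+70,0,True), len(xs))
for z in(.09,.106): print('w',z,onz(p,303.,105.5,z,True),'s',onz(q,196,171,z))
g=cv2.imread('pics/w7.png')[85:125,280:325].max(2); ys,xs=np.nonzero(g<130); print('dark',xs.mean()+280,ys.mean()+85,len(xs), onz(p,xs.mean()+280,ys.mean()+85,.106,True))
gs=cv2.imread('pics/s6.png')[155:185,180:215].max(2); ys,xs=np.nonzero(gs<110); print('darks',xs.mean()+180,ys.mean()+155,len(xs), onz(q,xs.mean()+180,ys.mean()+155,.106))
# blob edges along row/col
print(cv2.imread('pics/w7.png')[106,270:336,1]); print(cv2.imread('pics/w7.png')[75:140,303,1])
E
```

```text
disc [ 0.5739789  -0.30587543  0.        ] 2317
w 0.09 [ 0.42716163 -0.24737238  0.09      ] s [ 0.41606568 -0.24721562  0.09      ]
w 0.106 [ 0.42769552 -0.24843802  0.106     ] s [ 0.43128651 -0.24608217  0.106     ]
dark 302.56363636363636 105.34805194805195 385 [ 0.42733857 -0.24809876  0.106     ]
darks 199.50282485875707 175.19209039548022 177 [ 0.44824037 -0.23966148  0.106     ]
[169 168 168 168 167 167 166 167 168 171 173 174 178 185 191 195 196 196
 191 178 156 137 128 126 125 124 123 123 126 125 125 125 125 124 124 126
 125 123 122 121 122 123 126 127 132 145 168 187 196 197 197 194 188 174
 161 163 163 161 154 149 147 152 159 163 164 165]
[133 133 133 133 133 136 142 150 155 160 169 185 195 198 198 195 186 168
 145 127 123 124 125 126 126 127 127 126 127 127 127 124 121 120 121 122
 123 123 123 122 122 123 133 158 183 195 196 195 196 196 195 197 202 197
 189 183 175 168 163 161 160 160 161 160 160]
```

```bash

python3 -m inch '{"gripper":[1,1,1,1,1,1,1,1],"delta_pos":[[0.17,0.95,0],[0.17,0.95,0],[0.18,0.95,0],[0,0,-0.9],[0,0,-0.9],[0,0,-0.9],[0,0,-0.9],[0,0,-0.4]],"dr":[[0,0,0.5],[0,0,0],[0,0,0],[0,0,0],[0,0,0],[0,0,0],[0,0,0],[0,0,0]]}'
python3 - <<'E'
from h import *
snap('wrist','w8'); o=env.get_obs(); print(o['tcp_pos'],o['eef_rot'][:,0])
E
```

```text
clock: 33.47
tcp_pos: [0.4265, -0.2479, 0.1456]
eef_rot: [[0.363, 0.932, -0.002], [0.932, -0.363, 0.002], [0.001, -0.003, -1.0]]
force: [-0.6, -0.6, 0.0]
width: 0.0951
grip_force: 0.0
[ 0.42617705 -0.24777045  0.14471605] [0.36305814 0.93176542 0.00141082]
```

View pics/w8.png

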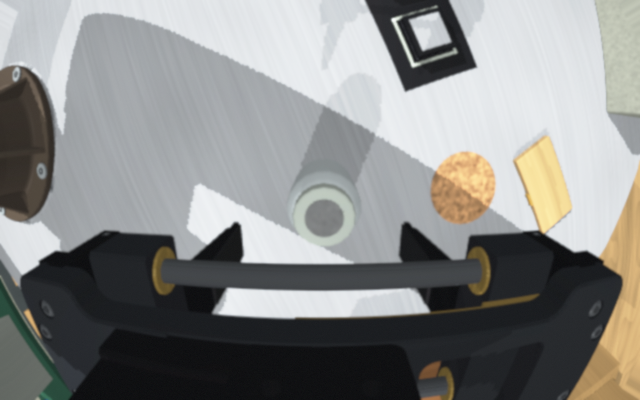

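The bottle cap at (324,214) is centred between the open fingers, so I'll descend and grip.

```bash

python3 -m inch '{"gripper":[1,1,1,1,1,1,-1,-1],"delta_pos":[[0.03,0,-0.9],[0,0,-0.9],[0,0,-0.8],[0,0,-0.6],[0,0,-0.4],[0,0,0],[0,0,0],[0,0,0]],"dr":[[0,0,0],[0,0,0],[0,0,0],[0,0,0],[0,0,0],[0,0,0],[0,0,0],[0,0,0]]}'
python3 -m inch '{"gripper":[-1,-1,-1,-1,-1,-1,-1,-1],"delta_pos":[[0,0,0],[0,0,0],[0,0,0],[0,0,0],[0,0,0],[0,0,0],[0,0,0],[0,0,0]],"dr":[[0,0,0],[0,0,0],[0,0,0],[0,0,0],[0,0,0],[0,0,0],[0,0,0],[0,0,0]]}'
python3 -m inch '{"gripper":[-1,-1,-1,-1,-1,-1,-1,-1],"delta_pos":[[0.1,-0.04,0],[0.2,-0.08,0],[0.3,-0.12,0],[0.4,-0.15,0],[0.4,-0.16,0],[0.4,-0.16,0],[0.4,-0.16,0],[0.4,-0.16,0]],"dr":[[0,0,0],[0,0,0],[0,0,0],[0,0,0],[0,0,0],[0,0,0],[0,0,0],[0,0,0]]}'
```

```text
clock: 34.18
tcp_pos: [0.4287, -0.2492, 0.0413]
eef_rot: [[0.363, 0.932, 0.001], [0.932, -0.363, -0.001], [-0.0, 0.001, -1.0]]
force: [-0.6, -0.1, 0.3]
width: 0.0866
grip_force: 0.0
clock: 34.85
tcp_pos: [0.4282, -0.249, 0.0407]
eef_rot: [[0.363, 0.932, 0.001], [0.932, -0.363, -0.0], [-0.0, 0.001, -1.0]]
force: [-1.2, 0.3, 5.9]
width: 0.0594
grip_force: 30.0
clock: 35.52
tcp_pos: [0.5053, -0.2792, 0.0408]
eef_rot: [[0.363, 0.932, -0.003], [0.932, -0.363, 0.002], [0.001, -0.003, -1.0]]
force: [-7.2, 3.1, 10.8]
width: 0.0597
grip_force: 30.0
```

```bash

python3 -m inch '{"gripper":[-1,-1,-1,-1,-1,-1,-1,-1],"delta_pos":[[0.4,-0.15,0],[0.4,-0.15,0],[0.4,-0.15,0],[0.4,-0.15,0],[0.3,-0.11,0],[0.3,-0.11,0],[0.13,-0.05,0],[0,0,0]],"dr":[[0,0,0],[0,0,0],[0,0,0],[0,0,0],[0,0,0],[0,0,0],[0,0,0],[0,0,0]]}'
python3 -m inch '{"gripper":[-1,-1,0.9,0.9,0.9,0.9,0.9,0.9],"delta_pos":[[0,0,0],[0,0,0],[0,0,0],[0,0,0],[0,0,0],[0,0,0],[0,0,0],[0,0,0]],"dr":[[0,0,0],[0,0,0],[0,0,0],[0,0,0],[0,0,0],[0,0,0],[0,0,0],[0,0,0]]}'
python3 -m inch '{"gripper":[0.9,0.9,0.9,0.9,0.9,0.9,0.9,0.9],"delta_pos":[[0,0,0],[0,0,0.8],[0,0,1],[0,0,1],[0,0,1],[0,0,1],[0,0,1],[0,0,1]],"dr":[[0,0,0],[0,0,0],[0,0,0],[0,0,0],[0,0,0],[0,0,0],[0,0,0],[0,0,0]]}'
python3 -m inch '{"gripper":[0.9,0.9,0.9,0.9,0.9,0.9,0.9,0.9],"delta_pos":[[-0.3,-0.8,0],[-0.3,-0.8,0],[-0.3,-0.8,0],[-0.3,-0.8,0],[0,0,0],[0,0,0],[0,0,0],[0,0,0]],"dr":[[0,0,0],[0,0,0],[0,0,0],[0,0,0],[0,0,0],[0,0,0],[0,0,0],[0,0,0]]}'
python3 - <<'E'
from h import *
snap('wrist','w9'); inlay('w9'); snap('scene','s9'); inlay('s9',fish=False,lo=110)
E
```

```text
clock: 36.18
tcp_pos: [0.5763, -0.306, 0.0408]
eef_rot: [[0.363, 0.932, -0.0], [0.932, -0.363, 0.0], [-0.0, -0.0, -1.0]]
force: [-1.6, 1.5, 6.3]
width: 0.0596
grip_force: 30.0
clock: 36.85
tcp_pos: [0.576, -0.3059, 0.0402]
eef_rot: [[0.363, 0.932, -0.0], [0.932, -0.363, 0.0], [0.0, -0.0, -1.0]]
force: [0.0, -0.4, 0.8]
width: 0.0891
grip_force: 0.0
clock: 37.52
tcp_pos: [0.5758, -0.3058, 0.2459]
eef_rot: [[0.364, 0.932, 0.0], [0.932, -0.364, -0.0], [-0.0, 0.0, -1.0]]
force: [-1.1, 0.0, 0.2]
width: 0.09
grip_force: 0.0
clock: 38.18
tcp_pos: [0.5404, -0.4011, 0.2443]
eef_rot: [[0.363, 0.932, 0.0], [0.932, -0.363, 0.0], [0.0, -0.0, -1.0]]
force: [0.4, -0.3, 0.2]
width: 0.0904
grip_force: 0.0
inlay [ 5.39800e-01 -4.41900e-01  6.10000e-02  5.52000e-02  7.90974e+01] [335. 196.]
inlay [ 0.5867 -0.1329  0.0323  0.0324  1.9106] [256. 227.]
inlay [ 0.5846 -0.0532  0.0324  0.0324  0.296 ] [286. 218.]
inlay [0.5824 0.0272 0.0325 0.0328 1.1105] [315. 210.]
inlay [0.5804 0.1076 0.0323 0.0326 1.8201] [344. 203.]
inlay [0.5786 0.1873 0.0323 0.0324 0.5384] [371. 195.]
inlay [ 0.4633 -0.1766  0.0349  0.044  28.7116] [229. 195.]
```

View pics/w9.png

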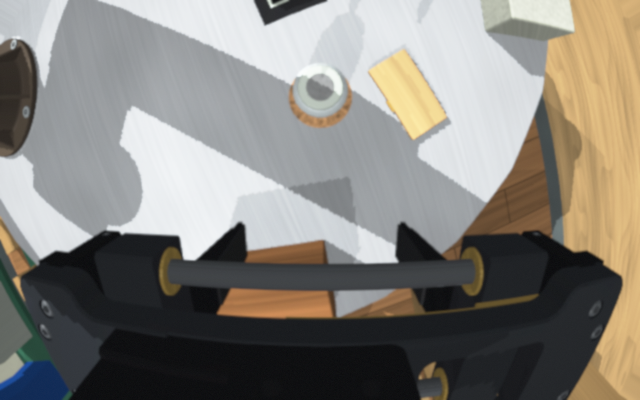

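View pics/s9.png

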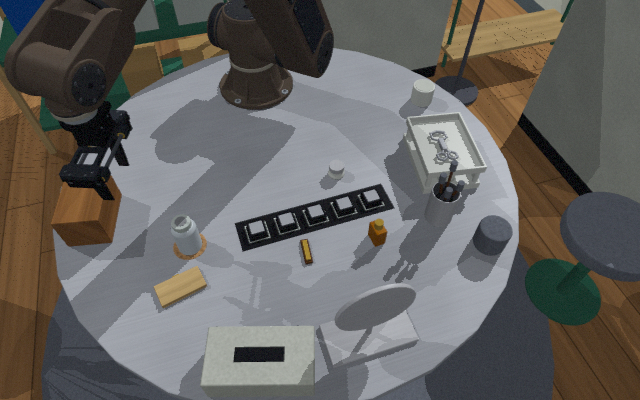

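Everything appears placed: the bottle stands on the disc at (187,240) and all five compacts are square on their slots. One check of the bottle's offset before I hand in.

```bash
python3 - <<'E'
from h import *
p=np.load('pics/w9.npz'); g=cv2.imread('pics/w9.png')
b=onz(p,321,86.5,.106,True); print('bottle',b)
m=cv2.inRange(cv2.cvtColor(g,cv2.COLOR_BGR2HSV)[55:140,270:365],(5,90,60),(22,255,255)); ys,xs=np.nonzero(m)
w=np.array([onz(p,u+270,v+55,0,True)[:2] for u,v in zip(xs,ys)],np.float32)
h=cv2.convexHull(w)[:,0]; A=np.c_[2*h,np.ones(len(h))]; s=np.linalg.lstsq(A,(h**2).sum(1),rcond=None)[0]; print('disc',s[:2],np.sqrt(s[2]+s[0]**2+s[1]**2))
if np.hypot(*(b[:2]-[.576,-.306]))<.008: print(env.job_done())
E
```

```text
bottle [ 0.57676796 -0.30537769  0.106     ]
disc [ 0.57490634 -0.30641145] 0.04019973778566195
the job is handed in; nothing more can be done
None
```

The job is handed in: the curler lies in the top tier, all five compacts sit on their squares within about 2 mm, and the bottle is about 2 mm from the disc's centre, measured from the last camera views; no verdict came back.

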